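Seat the lavender lid on its thimble pot

ROBOT

A 7-joint arm with a two-finger parallel gripper is mounted at the origin on the work surface. World frame = base frame: x ahead of the robot, y to its left, z up, the work surface at z = 0. Lengths are in m, angles in degrees, forces in N, time in s.
With the tool pointing down it reaches from about 0.425 to 0.8 m from the base axis. Payload 8.3 kg.
Tool frame: the origin (TCP) lies midway between the tips of the shut fingers; the grasp point (between the pads) lies robot.grip_point_offset behind it (robot.grip_point_offset is the distance from the TCP to the grasp point, in m); z points along the fingers, y is the direction in which the jaws open and shut (so a half turn about z gives the same grasp; the last joint's range is limited). The gripper opens to 85 mm and grips with 20 to 120 N. Pads are 22 mm wide; open, the fingers measure 114 mm over their backs; the gripper's body (76 mm by 85 mm) begins 54 mm behind the grasp point. The pads swing forward as they close: fully open they stand 13 mm farther back than shut.
Start: joints at [70.823, 21.967, 0.94, 78.501, -0.361, 79.538, -2.664], TCP at [0.168, -0.602, 0.231] pointing down, gripper open.
Joint ranges: [-169.22, 169.22], [-14.56, 117.87], [-87.37, 89.26], [10.42, 133.3], [-82.24, 262.24], [0.94, 117.77], [-172.7, 172.7]. Speed limits (degrees/s): [136.94, 136.94, 172.46, 172.46, 180, 180, 180].

INTERFACE

Orientations are given as [roll, pitch, yaw] about the fixed x, y, z axes, in that order (R = Rz(yaw) Ry(pitch) Rx(roll)).
In Python, from bench import telemetry, optics, ticket, robot gives the robot as it stands.
- The arm moves only by the tool drive_tool, never from a script. Its argument "moves" is a list of rows, each a list of 3 entries, a list of its own where there are three numbers: the gripper's target within -1 to 1 (shut at 1, half-way at 0, fully open at -1), then the shift along the tool's x, y, z in mm, then the turn about the tool's z in rad. A call has 1 to 20 rows; each row shifts and turns the commanded pose from where the row before left it, along the tool's axes as they then stand; what a row does not reach is not made up. A row lasts 1/12 s, in which the tool goes at most 41.7 mm and 7.16 degrees, less where a joint would pass 70% of its speed; a pose out of reach is approached as far as the arm can. A call is refused whole if a number of a shift passes 41.7 or a number of a turn 0.125, either way. A call with a gripper value outside its range is refused whole. The fingers move at their own pace and stop on an object; "squeeze" is the grip in N (left out, the last holds). Time passes only in rows, so rows that do not move let the fingers close. It gives the time, the measured TCP pose, the force and the opening at its end, in the units of the state.
- telemetry.get_obs(): the state, without advancing time (a new reading comes with each control period).
- optics.snapshot(name): name is "side" or "top"; returns a dict with "pixels" (400x640x3 uint8, red, green, blue), "range_z" (400x640 float32, m along the optical axis (not along the pixel's ray), 0 where there is no reading), "K" (3x3 intrinsics, pixels), "R" (3x3) and "t" (3): a world point X has camera coordinates R X + t. Camera axes: x right, y down, z forward; pixel columns grow to the right and rows downward; lengths in m; the calibration is good to about 2 mm. A picture is of the moment at which its call begins.
- ticket.hand_in(): hands the job in, once; it reports no verdict.
The state is a dict: "t": time; "joint_positions": joint angles; "qd": joint speeds; "tau": joint torques, N m; "position": TCP position; "orientation": TCP orientation; "ft_force": force on the tool from outside, world axes, zero at the start; "wrist_torque": the same for the moment, N m; "gripper_width": opening from 0.0 (shut) to 1.0 (fully open).
Only numpy, scipy, OpenCV 4.12 (cv2) and the standard library are available. Lean on these libraries where they do the work, as an engineer would, in place of code of your own. Each camera call takes 0.05 s, during which the arm holds its last target. There are 200 camera calls.

TASK

The lavender porcelain lid on its mahogany thimble pot is standing proud because its lugs are riding on the rim. Turn it by its cut glass knob, without lifting it out of the pot, until the lugs drop into their slots and it sits level and fully home, then let go. Leave the brass lid on the other pot and the frosted crystal bird where they are.

Things in the scene. Friction and masses are not known exactly. Their poses are not given: they have to be found in the camera images.
- porcelain_lid: Lavender lid: disc 80 mm across, 6 thick, origin at centre of its underside. Glass knob on top: bar 36 long (lid x), 16 wide (y), top 38 above origin. Below: plug 54 across, 22 deep; lugs at +x and -x, 12 wide, to radius 36, 10 deep; brass lines above mark them. Starts level, lugs on the rim, 0.5 to 1.25 rad anticlockwise (from above) of the pot, so turn clockwise. Alike after half a turn. ~140 g.
- porcelain_pot: Mahogany pot under it, fixed, 76 mm across; foot 100 across, 6 high. Origin: centre of its underside. Rim 55 high, bore 58. Slots in the rim at +x and -x, about 28 wide, 12 deep, take the lugs within 10 degrees of lined up; the lid's origin is then 55 mm above the pot's (65 when riding). A brass bead on the foot, seen from above beyond the lid, and a brass strip up the wall mark each slot.
- brass_lid: Bystander: loose brass lid of the same shape and size, with the same glass knob, already home on a second, like mahogany pot (rim 55 mm high). Origin: centre of the disc's underside. To be left alone.
- crystal_bird: Bystander: frosted white crystal bird figure on a round foot 36 mm across, 50 mm high, about 60 mm long. Origin: centre of its underside. Loose; to be left alone.
Things that resemble listed ones, but are neither listed nor needed, are in the scene too. Of the things like the porcelain_lid, leave any that is green or turquoise; of the rest the smaller one is meant.

How it is judged (in metres and radians):
At the end, for the whole second after the job is handed in: The lavender lid is at rest in its pot with its lugs down in the slots: its underside within 4 mm of the rim, centred within 10 mm, lined up with the slots within 0.3 rad, level within 0.08 rad (z of porcelain_lid in the frame of porcelain_pot between 0.05 and 0.059 m and horizontal distance between porcelain_lid and porcelain_pot below 0.01 m and angle between porcelain_lid's own z axis and vertical below 0.08 rad and angle between the x axis of porcelain_lid and the x axis of porcelain_pot, either way round below 0.3 rad and linear speed of porcelain_lid below 0.02 m/s); the robot touches nothing.
It fails at once if the lavender lid is lifted out of its pot (more than 25 mm above home) (z of porcelain_lid in the frame of porcelain_pot above 0.08 m).
It fails at once if the brass lid is moved more than 15 mm (distance of brass_lid from where it was at the start of the episode above 0.015 m).
It fails at once if the crystal bird is moved more than 15 mm (distance of crystal_bird from where it was at the start of the episode above 0.015 m).
It also fails if it takes over 32 s, if anything falls off the work surface, if the arm or the gripper's body presses on something with over 40 N, if the wrist force passes 120 N, or if a joint passes its speed limit or range.

## Working session

There is one attempt and no reset: what is moved stays moved. The work goes in short steps, Python scripts to look and compute and a tool call to move; the robot and the scene stay as the last step left them, time stands still between calls to the robot, and variables do not carry over. Pictures are saved under pics/ and viewed, about 8 in all and at most 12, crops included, and the job is handed in when it is done.

Besides the shell and the picture viewer there is one more tool, called after "Emit:" as name(argument=value, ...) on one line, values as JSON. drive_tool: Moves the arm, as the interface text tells. Its arguments: {"type":"object","properties":{"moves":{"type":"array","items":{"type":"array"}},"squeeze":{"type":"number"}},"required":["moves"]}

```bash
mkdir -p pics; cat > h.py <<'E'
import numpy as np, cv2
from bench import telemetry, optics, ticket, robot
def snap(n):
    s=optics.snapshot(n); np.savez(''+n+'.npz',**s); return s
def w(s,u,v,z=None):
    K,R,t=s['K'],s['R'],s['t']
    r=np.linalg.inv(K)@[u,v,1.]
    if z is None: d=np.median([x for x in s['range_z'][v-1:v+2,u-1:u+2].ravel() if x>0]); return R.T@(r*d-t)
    c=-R.T@t; q=R.T@r; return c+q*(z-c[2])/q[2]
def crop(s,x0,y0,x1,y1,f,name):
    cv2.imwrite('pics/'+name,cv2.resize(s['pixels'][y0:y1,x0:x1,::-1],None,fx=f,fy=f,interpolation=cv2.INTER_CUBIC))
E
python3 - <<'E'
from h import *
for n in('top','side'):
    s=snap(n); crop(s,0,0,640,400,1,n+'1.png')
o=telemetry.get_obs(); print(o, robot.grip_point_offset)
E
```

```text
{'t': 0.1, 'joint_positions': array([70.82298159, 22.01103049,  0.93799502, 78.55627921, -0.35989461,
       79.53689365, -2.66571687]), 'qd': array([ 0.03887174, -0.09392394,  0.03212402, -0.14993914, -0.03173397,
        0.0355329 , -0.03257354]), 'tau': array([ 1.59380852e-03, -6.29136014e+01,  8.46618880e-01, -3.72757030e+01,
        1.67096942e-02,  1.05390034e-02, -3.03214870e-05]), 'position': array([ 0.16770252, -0.60160849,  0.23036451]), 'orientation': array([-1.79898670e+02,  2.45435059e-03,  1.55756843e+01]), 'ft_force': array([ 0.73981363, -0.03425438, -0.4676899 ]), 'wrist_torque': array([ 0.07739118, -0.02802219,  0.02526829]), 'gripper_width': 0.9983259548410677} 0.0187
```

View pics/top1.png

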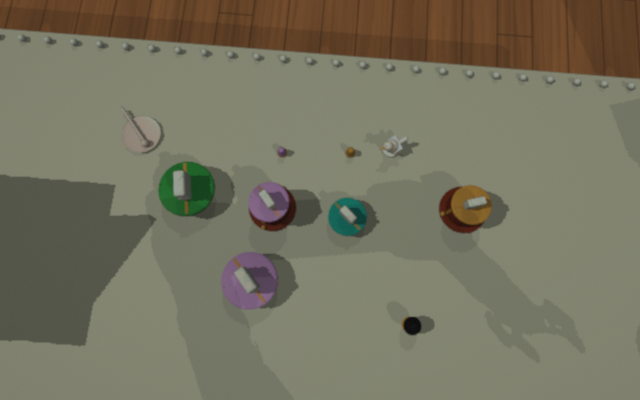

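View pics/side1.png

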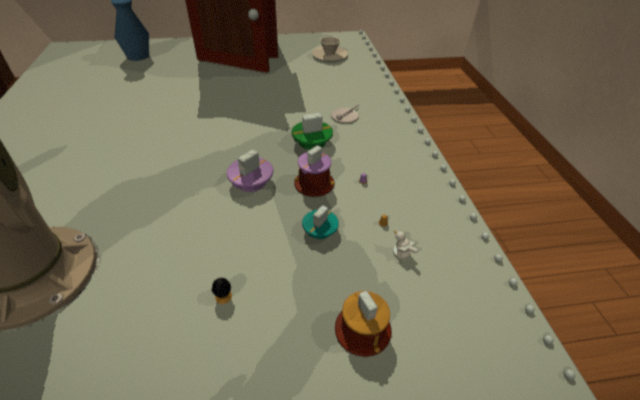

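Candidates in the top view are: the lavender lid on the mahogany pot (268,202), a larger lavender lid lying on the table (250,281), green (187,189), turquoise (348,217) and the brass lid on its pot (471,205). I choose (268,202) because it is the smaller lavender lid and sits on a pot. I'll check it in a close crop.

```bash
python3 - <<'E'
from h import *
s=dict(np.load('top.npz')); crop(s,235,165,310,240,8,'c1.png')
print(-s['R'].T@s['t'], s['K'][0,0])
for p in [(268,202),(250,281),(187,189),(348,217),(471,205),(395,146),(255,205)]: print(p,w(s,*p).round(4))
# knob & disc from depth
K,R,t=s['K'],s['R'],s['t']
v,u=np.mgrid[165:240,235:310]; d=s['range_z'][165:240,235:310]
P=(np.linalg.inv(K)@np.stack([u.ravel()*d.ravel(),v.ravel()*d.ravel(),d.ravel()])).T
P=(P-t)@R
print(np.histogram(P[:,2],np.arange(-.01,.13,.005)))
k=P[(P[:,2]>.09)]
kk=k.astype(np.float32)[:,:2]; print('knob',len(k),np.median(k[:,2]),kk.mean(0),cv2.minAreaRect(kk*1000))
g=(P[:,2]>.06)&(P[:,2]<.08)
q=P[g][:,:2].astype(np.float32)*1000; print('disc',cv2.minEnclosingCircle(q),np.median(P[g][:,2]))
E
```

```text
[0.42737879 0.0780474  0.91550976] 439.33054224152994
(268, 202) [0.5747 0.193  0.1036]
(250, 281) [0.4269 0.2125 0.0841]
(187, 189) [0.5929 0.3595 0.0707]
(348, 217) [0.5662 0.0389 0.0598]
(471, 205) [ 0.604  -0.1916  0.0922]
(395, 146) [ 0.7282 -0.0491  0.0366]
(255, 205) [0.5727 0.2225 0.0695]
(array([   8, 2312, 1641,  248,   25,   14,   13,   11,   14,   11,   15,
         11,   11,    1,    5,  425,  660,    6,    2,    5,    7,   12,
        137,    9,    0,    0,    0,    0]), array([-0.01 , -0.005,  0.   ,  0.005,  0.01 ,  0.015,  0.02 ,  0.025,
        0.03 ,  0.035,  0.04 ,  0.045,  0.05 ,  0.055,  0.06 ,  0.065,
        0.07 ,  0.075,  0.08 ,  0.085,  0.09 ,  0.095,  0.1  ,  0.105,
        0.11 ,  0.115,  0.12 ,  0.125,  0.13 ]))
knob 187 0.10237032376251089 [0.5626965 0.1817497] ((514.0316162109375, 139.89273071289062), (212.31838989257812, 15.973526000976562), 39.81845474243164)
disc ((581.8729858398438, 196.61143493652344), 40.021053314208984) 0.07041513669572091
```

View pics/c1.png

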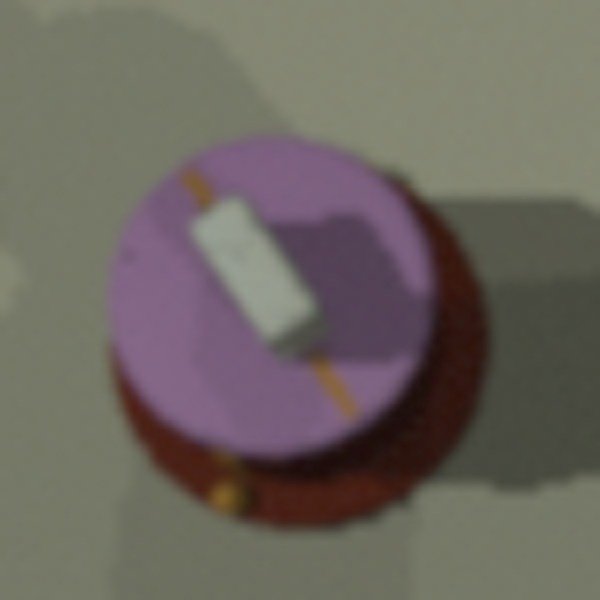

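The crop shows a lavender lid standing proud. Its brass lines run from (190,175) to (350,413), and the slot bead is at (228,497) on the foot. Disc top at z≈0.0704 m matches a lid riding on the rim.

```bash
python3 - <<'E'
from h import *
s=dict(np.load('top.npz'))
f=lambda x,y,z: w(s,235+(x+.5)/8-.5,165+(y+.5)/8-.5,z)[:2]
a,b=f(190,175,.071),f(350,413,.071); bead=f(228,497,.009); c=f(273,298,.071); 
k=[f(x,y,.103) for x,y in[(192,228),(240,195),(318,305),(270,345)]]
print('lines mid',(a+b)/2,'disc',c,'bead',bead,'knob',np.mean(k,0))
an=lambda d: np.degrees(np.arctan2(d[1],d[0]))
print('line dir',an(b-a),'knob dir',an(k[2]-k[1]),an(k[3]-k[0]),'bead dir',an(bead-c),np.linalg.norm(bead-c))
# foot circle fit from 4 visible points
F=np.array([f(x,y,.006) for x,y in[(488,330),(300,525),(150,462),(440,470),(470,240)]])
A=np.c_[2*F,np.ones(5)]; r=np.linalg.lstsq(A,(F**2).sum(1),rcond=None)[0]; print('foot',r[:2],np.sqrt(r[2]+r[:2]@r[:2]),an(bead-r[:2]))
# depth knob
K,R,t=s['K'],s['R'],s['t']
v,u=np.mgrid[180:215,250:285]; d=s['range_z'][180:215,250:285].ravel()
P=((np.linalg.inv(K)@np.stack([u.ravel()*d,v.ravel()*d,d])).T-t)@R
k=P[(P[:,2]>.097)&(P[:,2]<.11)]; k=k[np.hypot(*(k[:,:2]-c).T)<.03]
print(np.median(k[:,2]),k.mean(0),cv2.minAreaRect((k[:,:2]*1000).astype(np.float32)))
E
```

```text
lines mid [0.58220301 0.19734071] disc [0.58107946 0.19633959] bead [0.53907284 0.21085366] knob [0.58204335 0.19690339]
line dir -140.68742093755097 knob dir -139.38941871630405 -140.82532291857555 bead dir 160.93901199412906 0.044443383379414704
foot [0.58359957 0.19740933] 0.050744216137063716 163.1989263239029
0.1022834324596836 [0.58158143 0.19634178 0.10234726] ((581.9877319335938, 196.53236389160156), (35.46613311767578, 15.763640403747559), 40.429908752441406)
```

Emit:
drive_tool(moves=[[-1,[25,-12.6,0],0],[-1,[25,-12.6,0],0],[-1,[25,-12.6,0],0],[-1,[25,-12.6,0],0],[-1,[25,-12.6,0],0],[-1,[25,-12.6,0],0],[-1,[25,-12.6,0],0],[-1,[25,-12.6,0],0],[-1,[25,-12.6,0],0],[-1,[25,-12.6,0],0],[-1,[25,-12.6,0],0],[-1,[25,-12.6,0],0],[-1,[25,-12.6,0],0],[-1,[25,-12.6,0],0],[-1,[25,-12.6,0],0],[-1,[25,-12.6,0],0],[-1,[0,0,0],0]])

```text
t: 1.52
position: [0.5033, -0.2939, 0.2307]
orientation: [-179.8, -0.1, 16.1]
ft_force: [0.6, 2.2, 0.3]
gripper_width: 0.997
```

Emit:
drive_tool(moves=[[-1,[13.3,-28.5,0],0],[-1,[13.3,-28.5,0],0],[-1,[13.3,-28.5,0],0],[-1,[13.3,-28.5,0],0],[-1,[13.3,-28.5,0],0],[-1,[13.3,-28.5,0],0],[-1,[13.3,-28.5,0],0],[-1,[13.3,-28.5,0],0],[-1,[13.3,-28.5,0],0],[-1,[13.3,-28.5,0],0],[-1,[13.3,-28.5,0],0],[-1,[13.3,-28.5,0],0],[-1,[13.3,-28.5,0],0],[-1,[13.3,-28.5,0],0],[-1,[13.3,-28.5,0],0],[-1,[13.3,-28.5,0],0],[-1,[0,0,0],0],[-1,[0,0,0],0]])

```text
t: 3.02
position: [0.5807, 0.1985, 0.2305]
orientation: [-179.9, 0.1, 15.8]
ft_force: [0.7, -1.0, 0.0]
gripper_width: 1.0
```

Emit:
drive_tool(moves=[[-1,[0,0,0],-0.105],[-1,[0,0,0],-0.105],[-1,[0,0,0],-0.105],[-1,[0,0,0],-0.105],[-1,[0,0,0],0],[-1,[0,0,0],0]])

```text
t: 3.52
position: [0.5818, 0.1943, 0.2311]
orientation: [180.0, 0.0, 39.3]
ft_force: [0.7, 0.6, -0.7]
gripper_width: 0.997
```

```bash
cat > st.py <<'E'
from h import *
o=telemetry.get_obs(); print(o['t'],o['position'].round(4),o['orientation'].round(2),o['joint_positions'].round(1),o['ft_force'].round(1),o['wrist_torque'].round(2),o['gripper_width'])
p=np.radians(o['orientation'][2]); d=np.array([.582,.197])-o['position'][:2]
print('tool shift mm to lid',1000*(d@[np.cos(p),np.sin(p)]),1000*(d@[np.sin(p),-np.cos(p)]))
E
python3 st.py
```

```text
3.5167 [0.5818 0.1943 0.2311] [1.7998e+02 4.0000e-02 3.9340e+01] [  2.1  23.8 -32.8  79.2  12.8  80.7 -81.2] [ 0.7  0.6 -0.7] [-0.01  0.   -0.01] 0.9971992405947592
tool shift mm to lid 1.875141993777826 -1.9596574427090279
```

Emit:
drive_tool(moves=[[-1,[1,-1,12],0],[-1,[0.9,-0.9,12],0],[-1,[0,0,12],0],[-1,[0,0,12],0],[-1,[0,0,12],0],[-1,[0,0,12],0],[-1,[0,0,12],0],[-1,[0,0,12],0],[-1,[0,0,12],0],[-1,[0,0,12],0],[-1,[0,0,0],0],[-1,[0,0,0],0],[-1,[0,0,0],0]])

```text
t: 4.6
position: [0.5821, 0.1989, 0.1119]
orientation: [180.0, -0.0, 39.6]
ft_force: [-0.0, 0.2, 0.3]
gripper_width: 1.002
```

```bash
python3 st.py; python3 - <<'E'
from h import *
s=snap('side'); crop(s,250,100,400,220,5,'s2.png')
E
```

```text
4.6 [0.5821 0.1989 0.1119] [ 1.7999e+02 -5.0000e-02  3.9640e+01] [  1.3  28.8 -31.6  88.2  15.9  67.5 -83.6] [-0.   0.2  0.3] [-0.02 -0.01 -0.06] 1.0020418131939772
tool shift mm to lid -1.313606658843364 1.3562839610868709
```

View pics/s2.png

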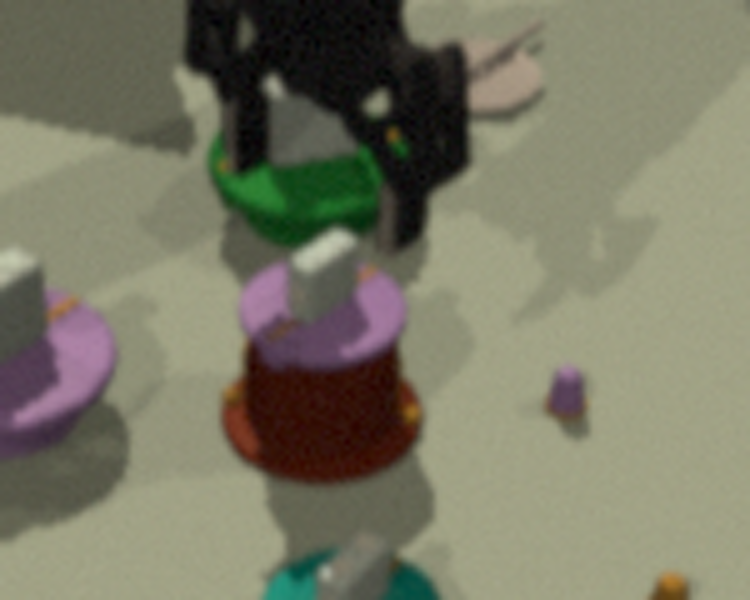

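The fingers, at about (245,130) and (405,220), straddle the knob at (322,270) from above. I'll go down and close.

Emit:
drive_tool(moves=[[-1,[-0.6,0.6,9],0],[-1,[0,0,9],0],[-1,[0,0,9],0],[-1,[0,0,8],0],[-1,[0,0,0],0],[-1,[0,0,0],0],[0,[0,0,0],0],[0,[0,0,0],0],[0.3,[0,0,0],0],[0.3,[0,0,0],0],[0.3,[0,0,0],0],[0.3,[0,0,0],0]], squeeze=25)

```text
t: 5.65
position: [0.5818, 0.1978, 0.0766]
orientation: [180.0, -0.0, 39.6]
ft_force: [-0.7, -0.5, -0.2]
gripper_width: 0.352
```

Emit:
drive_tool(moves=[[1,[0,0,0],0],[1,[0,0,0],0],[1,[0,0,0],0],[1,[0,0,0],0],[1,[0,0,0],0],[1,[0,0,0],0]])

```text
t: 6.15
position: [0.5818, 0.1978, 0.0765]
orientation: [180.0, -0.0, 39.6]
ft_force: [-0.7, -0.5, 1.7]
gripper_width: 0.184
```

```bash
python3 st.py
```

```text
6.15 [0.5818 0.1978 0.0765] [ 1.800e+02 -1.000e-02  3.964e+01] [  1.   30.8 -31.   90.2  17.1  63.8 -84.4] [-0.7 -0.5  1.7] [-0.07  0.08 -0.06] 0.18397614930340364
tool shift mm to lid -0.35231878581214404 0.7858840100737768
```

Emit:
drive_tool(moves=[[1,[0,0,0],0.06],[1,[0,0,0],0.06],[1,[0,0,0],0.06],[1,[0,0,0],0.06],[1,[0,0,0],0.06],[1,[0,0,0],0.06],[1,[0,0,0],0.06],[1,[0,0,0],0.06],[1,[0,0,0],0.06],[1,[0,0,0],0.06],[1,[0,0,0],0.06],[1,[0,0,0],0.06],[1,[0,0,0],0.06],[1,[0,0,0],0.06],[1,[0,0,0],0.06],[1,[0,0,0],0.06],[1,[0,0,0],0.04],[1,[0,0,0],0],[1,[0,0,0],0]])

```text
t: 7.73
position: [0.5815, 0.1978, 0.076]
orientation: [180.0, 0.0, -17.6]
ft_force: [-0.2, 0.1, 0.2]
gripper_width: 0.184
```

```bash
python3 st.py; python3 - <<'E'
from h import *
s=snap('side'); crop(s,270,110,370,210,6,'s3.png')
E
```

```text
7.7333 [0.5815 0.1978 0.076 ] [ 1.7998e+02  2.0000e-02 -1.7570e+01] [  -7.2   28.8  -19.6   90.6   10.5   62.4 -137. ] [-0.2  0.1  0.2] [-0.01  0.03 -0.  ] 0.1835768926444973
tool shift mm to lid 0.7335447348085846 0.641353827073568
```

View pics/s3.png

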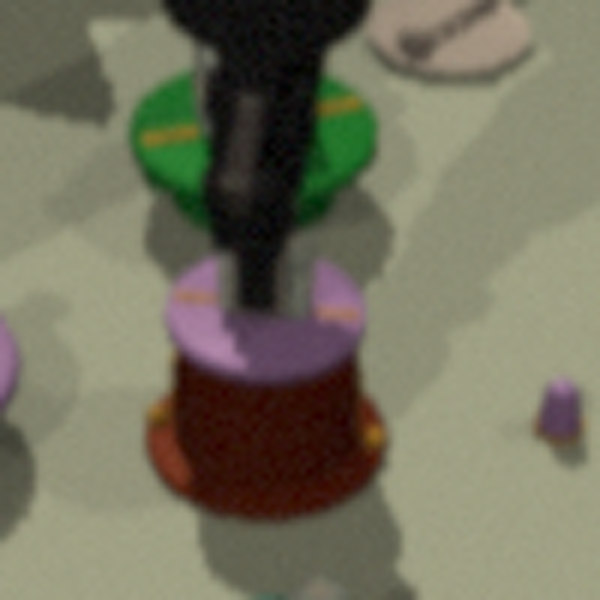

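The lid's lines, (178,296) to (355,314), now run parallel to the beads, (160,412) to (374,433). The grip is holding the lid up, so I'll lower it 10 mm and watch the force.

Emit:
drive_tool(moves=[[1,[0,0,1.5],0],[1,[0,0,1.5],0],[1,[0,0,1.5],0],[1,[0,0,1.5],0],[1,[0,0,0],0],[1,[0,0,0],0]])

```text
t: 8.28
position: [0.5816, 0.1977, 0.0701]
orientation: [180.0, 0.0, -17.7]
ft_force: [-0.4, -0.4, -1.4]
gripper_width: 0.18
```

Emit:
drive_tool(moves=[[1,[0,0,1],0],[1,[0,0,1],0],[1,[0,0,1],0],[1,[0,0,1],0],[1,[0,0,0],0],[1,[0,0,0],0],[1,[0,0,0],0]])

```text
t: 8.87
position: [0.5818, 0.1978, 0.0665]
orientation: [-180.0, -0.0, -17.7]
ft_force: [-0.8, 0.1, 1.0]
gripper_width: 0.181
```

```bash
python3 st.py; python3 - <<'E'
from h import *
s=snap('side'); crop(s,270,110,370,210,6,'s4.png')
for p in [(299,158),(330,163),(315,171)]: print(w(s,*p))
E
```

```text
8.8667 [0.5818 0.1978 0.0665] [-1.7999e+02 -1.0000e-02 -1.7660e+01] [  -7.3   29.3  -19.5   91.1   10.7   61.4 -137.2] [-0.8  0.1  1. ] [-0.06  0.16  0.01] 0.18085334143336615
tool shift mm to lid 0.4240308321443859 0.7520427159782113
[0.55739479 0.30415739 0.00105986]
[0.62136331 0.19903438 0.05904866]
[0.58094503 0.17090132 0.06108198]
```

View pics/s4.png

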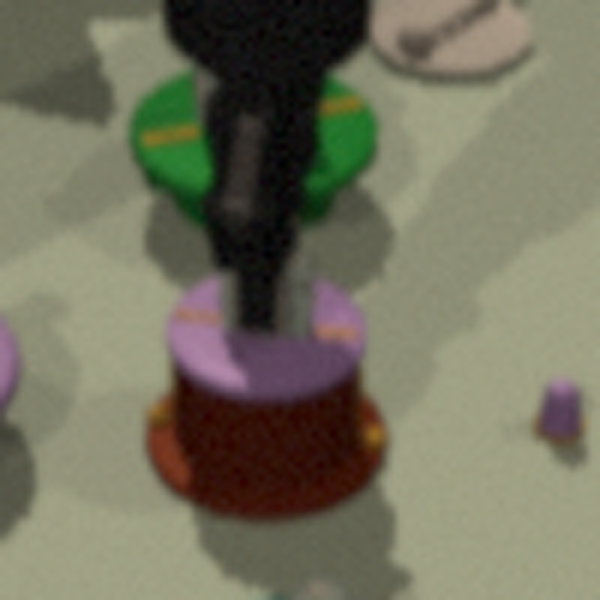

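The lid has come down (its front edge is now at row 397, was 378), and its top is at z≈0.061, which matches home. I'll open a little at a time, fully open, then lift straight up.

Emit:
drive_tool(moves=[[0.4,[0,0,0],0],[0.4,[0,0,0],0],[0.4,[0,0,0],0],[-0.2,[0,0,0],0],[-0.2,[0,0,0],0],[-1,[0,0,0],0],[-1,[0,0,0],0],[-1,[0,0,0],0],[-1,[0,0,0],0],[-1,[0,0,0],0]])

```text
t: 9.75
position: [0.5817, 0.1978, 0.0664]
orientation: [-180.0, -0.0, -17.7]
ft_force: [0.3, 0.3, -0.1]
gripper_width: 0.998
```

Emit:
drive_tool(moves=[[-1,[0,0,-8],0],[-1,[0,0,-12],0],[-1,[0,0,-15],0],[-1,[0,0,-15],0],[-1,[0,0,-15],0],[-1,[0,0,-15],0],[-1,[0,0,-15],0],[-1,[0,0,-15],0],[-1,[0,0,-15],0],[-1,[0,0,-15],0]])

```text
t: 10.58
position: [0.5818, 0.1979, 0.2087]
orientation: [-179.9, -0.1, -17.6]
ft_force: [-0.4, 0.7, 0.3]
gripper_width: 1.007
```

Emit:
drive_tool(moves=[[-1,[0,35,0],0],[-1,[0,35,0],0],[-1,[0,35,0],0],[-1,[0,35,0],0],[-1,[0,35,0],0],[-1,[0,35,0],0],[-1,[0,35,0],0],[-1,[0,0,0],0],[-1,[0,0,0],0],[-1,[0,0,0],0]])

```text
t: 11.42
position: [0.5078, -0.0351, 0.2076]
orientation: [-179.9, -0.1, -17.7]
ft_force: [-0.3, 0.5, -0.6]
gripper_width: 1.001
```

```bash
python3 st.py; python3 - <<'E'
from h import *
o=dict(np.load('top.npz')); s=snap('top'); crop(s,235,165,310,240,8,'c5.png')
for p in [(471,205),(395,146)]: print(w(o,*p).round(4),w(s,*p).round(4))
K,R,t=s['K'],s['R'],s['t']
v,u=np.mgrid[165:240,235:310]; d=s['range_z'][165:240,235:310].ravel()
P=((np.linalg.inv(K)@np.stack([u.ravel()*d,v.ravel()*d,d])).T-t)@R
P=P[np.hypot(P[:,0]-.582,P[:,1]-.197)<.038]
k=P[(P[:,2]>.086)]; print('knob',np.median(k[:,2]),cv2.minAreaRect((k[:,:2]*1000).astype(np.float32)))
g=P[(P[:,2]>.052)&(P[:,2]<.075)]; A=np.c_[g[:,:2],np.ones(len(g))]; c=np.linalg.lstsq(A,g[:,2],rcond=None)[0]
print('disc z',np.median(g[:,2]),'tilt',c[:2])
E
```

```text
11.4167 [ 0.5078 -0.0351  0.2076] [-1.7994e+02 -9.0000e-02 -1.7650e+01] [  13.3    9.1  -14.4   98.1    2.3   73.  -109.3] [-0.3  0.5 -0.6] [ 0.    0.01 -0.01] 1.0006219667316167
tool shift mm to lid 0.34368084692668055 -243.6286722606754
[ 0.604  -0.1916  0.0922] [ 0.4928 -0.0218  0.6107]
[ 0.7282 -0.0491  0.0366] [ 0.7286 -0.0493  0.0356]
knob 0.09250625155861326 ((581.1588745117188, 196.07125854492188), (16.108930587768555, 34.97039031982422), 73.1142578125)
disc z 0.0607906104729574 tilt [-0.00286327 -0.00443491]
```

View pics/c5.png

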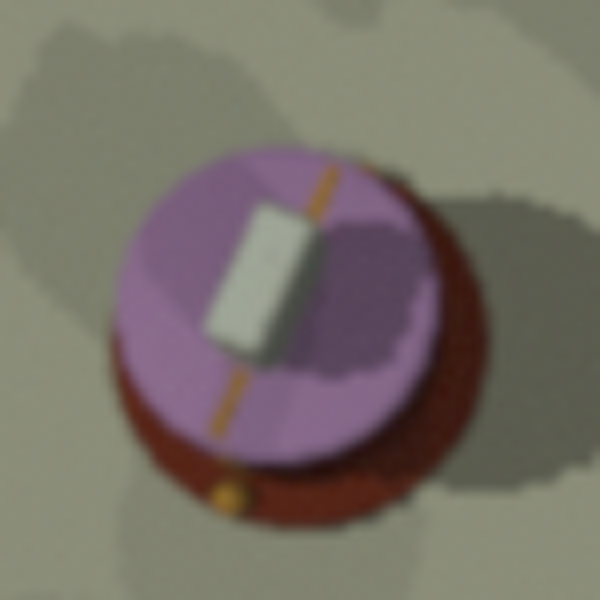

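The lid's brass line, (335,170) to (220,430), points at the bead (230,497). The disc top is at z = 0.0608, level and home, so I'm handing in.

```bash
python3 -c "
from h import *
print(ticket.hand_in())"
```

```text
the job is handed in; nothing more can be done
None
```

The lavender lid is home in its pot with its lugs in the slots. I gripped it by the knob, turned it about 57° clockwise and lowered it 10 mm into the slots. I then let go, moved the arm clear and handed in; the last robot time before that was 11.4 s.

- **Height:** the lid's top is at z ≈ 0.0608 m, down from 0.0704, so its underside is at about 0.055 m, level with the rim.
- **Level and centred:** the tilt is about 0.005 rad. The lid's centre is within about 3 mm of the pot's.
- **Lined up:** the knob points along −17°, against about −17° to −19° for the slots.
- **Bystanders:** the bird's reading was unchanged to within 1 mm. The brass lid was hidden behind the arm in the last picture, so I did not re-measure it. The arm passed it well above its height, and no contact force showed.

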